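Free the ratchet pawl and shut the printing press

TASK

Shut the contact-printing press: first raise its platen a little by the handle so that it no longer bears on the ratchet pawl, then put the wooden-handled steel bar under the pawl and flick it right over to its rest, without forcing it or touching it with the hand. Lay the bar flat on the table, then lower the platen by its handle, without letting it slam, until it is fully down, and swing the hinged hold-down strap over until it is closed on it. Leave the other things on the bench where they stand.

Things in the scene. Friction and masses are not known exactly. Their poses are not given: they have to be found in the camera images.
- press: Contact-printing press, fixed to the table: grey cast base 210 x 210 mm, 54 mm high. Origin at the centre of its underside on the table; -x is its front, +y its left, z up. The platen is hinged at the back; a toothed quadrant with a throw-over pawl is on the left, a hinged hold-down strap on the right. The shut platen spans x -105 to 85, y -100 to 100, its top at z 74 mm.
- platen_hinge (a point): Point on the platen's hinge axis, in the middle of the press (press frame x 85, y 0, z 70 mm); the axis runs along the press's y. The quadrant turns with the platen: tooth tips 76 mm from this axis, in the plane y 125 to 135 mm.
- platen (a joint): Platen angle, rad: 0 fully down on the bed, grows as its front rises, at most 1.02. Stiff counterbalanced hinge: stays where put, 3 to 6 N at the handle moves it. Starts near 0.87, a tooth bearing on the pawl's nose and stopping it from going down. The tooth is undercut: the nose stays hooked (over 20 N to force) until the platen is raised 0.07 to 0.13 more (15 to 28 mm at the handle).
- platen_handle (a point): Middle of the platen's black handle bar: round, 16 mm dia, 136 mm long, parallel to the press's y, carried by thin arms 62 mm either side of this point. 220 mm in front of the hinge axis and 30 mm above it when the platen is down (press frame x -135, z 100 mm); it moves on a 222 mm arc about that axis.
- pawl (a joint): Pawl angle about its pin, rad: 0 lying in the quadrant's teeth (level, pointing to the press's +x); grows as the free end swings up and over towards the press's front. Only its weight (120 g) holds it: past about 1.6 it falls over to its stop at 2.35 and stays. Raising the platen may lift it to about 0.1.
- pawl_pin (a point): Centre of the pawl's pin, along the press's y (press frame x 0, y 130, z 154 mm). It sits between two bracket cheeks, each 5 mm thick, outer faces 15.5 mm either side of this point along y, reaching 22 mm to the front, 14 mm to the back and 13 mm up from it.
- pawl_arm (a point): Point on the pawl arm's centre line 45 mm from the pin; x axis along the arm away from the pin. The arm is a dark steel bar 90 mm long, 12 mm wide (y), 12 mm thick; its hooked nose hangs down 61 to 83 mm from the pin. Free space below the arm 25 to 55 mm from the pin, open to the press's left; inwards, the raised platen's side is 30 mm from the arm's middle plane.
- clamp (a joint): Strap angle, rad: 0 closed, level across the platen's right edge; 1.57 upright; up to 1.95 leaning outwards (press's -y), as at the start. Stiff hinge: stays where put, 1 to 2 N at the knob moves it. Its rubber foot meets the platen's top 60 mm from the hinge, so it closes only when the platen is fully down.
- clamp_hinge (a point): Centre of the strap's hinge, axis along the press's x (press frame x -30, y -118, z 86 mm). The strap is steel, 88 mm long from this point, 26 mm wide (along x), 10 mm thick.
- clamp_knob (a point): Top centre of the black knob on the strap (22 mm dia, 18 mm tall), 74 mm along the strap from its hinge and 32 mm out from the strap's centre plane, on its outer face (upper when closed). z axis out of that face, y axis along the strap away from the hinge.
- bar_grip (a point): Centre of the wooden handle of the hand bar, a loose tool lying on the table left of the press (130 g). Handle 90 mm long, 24 mm wide, 26 mm high; x axis along the bar towards its steel rod, z up. Its centre lies 13 mm above the table.
- bar_tip (a point): Free end of the bar's steel rod, on its axis: 10 mm dia, on the axis of the handle, sticking 80 mm out of it; this point is 125 mm from bar_grip.
- clip_jar: Small glass jar with a steel lid, 60 dia x 75 tall mm, standing loose on the table left of the press; origin at the centre of its underside. Leave it alone.
- amber_bottle: Brown glass bottle with a black cap, 68 dia x 165 tall mm, standing loose on the table far left; origin at the centre of its underside. Leave it alone.
- flask: Round-bellied amber glass flask, 116 dia x 125 tall mm, standing loose on the table beyond the press, to its left; origin at the centre of its underside. Leave it alone.
- bowl: Wooden bowl, 130 dia x 55 tall mm, standing loose on the table right of the press; origin at the centre of its underside. Leave it alone.
- timer: Flat black timer, 55 x 85 x 32 mm, standing loose on the table at the press's front right; origin at the centre of its underside. Leave it alone.
- brush_pot: Glass pot with brushes, 72 dia x 90 tall (170 with the brushes) mm, standing loose on the table right of the press; origin at the centre of its underside. Leave it alone.
- house: Small wooden house figure, 16 x 62 x 100 mm, standing loose on the table right of the press; origin at the centre of its underside. Leave it alone.
Not all that is in view belongs to the job. There is more than one size of the part that bears bar_grip; the job needs the middle-sized.

How it is judged:
On the way, in this order (a step that is already met when the one before it is completed fails the run):
1. the pawl has been flicked right over with the bar and lies on its rest (value of joint pawl above 2.1 rad), for 0.2 s.
2. the bar lies on the table (value of joint pawl above 2.1 rad and height (world z) of bar_grip below 0.03 m and height (world z) of bar_tip below 0.04 m and contact force between the fingers and bar below 0.1 N), for 0.2 s.
3. the platen has been lowered fully down on the bed (value of joint pawl above 2.1 rad and value of joint platen below 0.025 rad), for 0.2 s.
At the end, for the whole second after the job is handed in: The pawl lies thrown over on its rest (past 2.1 rad), the platen is fully down (within 0.025 rad, about 5 mm at the handle), the strap is closed on it (within 0.07 rad) and the bar lies flat and still on the table (its handle's centre under 30 mm, its tip under 40 mm high) (all of step 3 and value of joint clamp below 0.07 rad and height (world z) of bar_grip below 0.03 m and height (world z) of bar_tip below 0.04 m and linear speed of bar below 0.02 m/s); the robot touches nothing.
It fails at once if the pawl is touched by the hand or the arm instead of the bar (over 1 N) (contact force between any of the fingers, the arm and pawl above 1 N).
It fails at once if the bar is forced against the pawl (over 18 N) (contact force between bar and pawl above 18 N).
It fails at once if the platen slams down (faster than 1.5 rad/s, about 33 cm/s at the handle) (velocity of joint platen below -1.5 rad/s).
It fails at once if another thing on the bench is moved by more than 30 mm or tipped over (distance of any of clip_jar, amber_bottle, flask, bowl, timer, brush_pot, house from where it was at the start of the episode above 0.03 m or angle between any of clip_jar, amber_bottle, flask, bowl, timer, brush_pot, house's own z axis and vertical above 0.5 rad).
It also fails if it takes over 72 s, if anything falls off the work surface, if the arm or the gripper's body presses on something with over 40 N, if the wrist force passes 120 N, or if a joint passes its speed limit or range.

ROBOT

A 7-joint arm with a two-finger parallel gripper is mounted at the origin on the work surface. World frame = base frame: x ahead of the robot, y to its left, z up, the work surface at z = 0. Lengths are in m, angles in rad, forces in N, time in s.
With the tool pointing down it reaches from about 0.4 to 0.85 m from the base axis. Payload 10.4 kg.
Tool frame: the origin (TCP) lies at the very end of the fingers, on their centre line; the grasp point (between the pads) lies 19 mm behind it; x points along the fingers, z is the direction in which the jaws open and shut, and the axes are right-handed (so a half turn about x gives the same grasp; the last joint's range is limited). The gripper opens to 85 mm and grips with 20 to 120 N. Pads are 22 mm wide; open, the fingers measure 114 mm over their backs; the gripper's body (76 mm by 85 mm) begins 54 mm behind the grasp point. The pads swing forward as they close: fully open they stand 13 mm farther back than shut.
Start: joints at [1.112, 0.332, -0.065, 1.46, 0.022, 1.35, -0.088], TCP at [0.264, -0.567, 0.231] pointing down, gripper open.
Joint ranges: [-2.6, 2.6], [-0.5, 2.12], [-1.47, 1.34], [0.16, 2.42], [-1.27, 4.41], [0.06, 2.06], [-2.6, 2.6]. Speed limits (rad/s): [2.22, 2.22, 2.79, 2.79, 3.14, 3.14, 3.14].

INTERFACE

Orientations are given as a unit quaternion [x, y, z, w].
In Python, from workcell import telemetry, viewer, manip, spot_in, mark_of gives the robot as it stands. The module is installed in compiled form; this text tells all that it offers.
- The arm moves only by the shell command python3 -m crank 'ROWS' [FORCE]. ROWS is JSON, a list of rows, each a list of 3 entries, a list of its own where there are three numbers: the closure, from 0 (fully open) to 1 (shut), then the shift along the world's x, y, z in cm, then the turn, a rotation vector about the world's x, y, z in rad. A call has 1 to 12 rows; each row shifts and turns the commanded pose from where the row before left it; what a row does not reach is not made up. A row lasts 1/12 s, in which the tool goes at most 41.7 mm and 7.16 degrees, less where a joint would pass 70% of its speed; a pose out of reach is approached as far as the arm can. A call with a gripper value outside its range is refused whole. The fingers move at their own pace and stop on an object; FORCE is the grip in N (left out, the last holds). Time passes only in rows, so rows that do not move let the fingers close. It gives the time, the measured TCP pose, the force and the opening at its end, in the units of the state.
- telemetry.get_obs(): the state, without advancing time (a new reading comes with each control period).
- viewer.camera(name): name is "side" or "top"; returns a dict with "frame" (480x640x3 uint8, red, green, blue), "intrinsics" (3x3 intrinsics, pixels), "k1" (the pictures are not rectified: a ray, as slopes to the right and down, at radius r is drawn at 1 + k1 r^2 times it, then the intrinsics apply), "cam_to_world" (4x4, takes a point from camera to world coordinates). Camera axes: x right, y up, looking along -z (the intrinsics and any distortion apply to the point x, -y, -z); pixel columns grow to the right and rows downward; lengths in m; the calibration is good to about 2 mm. A picture is of the moment at which its call begins. There is no depth.
- manip.hand_in(): hands the job in, once; it reports no verdict.
Trained networks look in a picture, given as the dict that the camera call returned (one of the last four; its "shot" number tells which), for a name from the list of things; names that differ only in an ending like _2 or _b are one class to them, and where a whole thing is asked for, a point or a joint stands for the part that bears it (a point fixed in the world has none). Each returns a list of dicts, best first, with "conf" (0 to 1); they miss things now and then, are a little off and sometimes report something else, mostly with a low value. They report only what shows in the picture. A call takes as long as a camera call. They do not tell look-alikes from the thing itself.
- spot_in(thing, picture): "location" ([x, y, z] in m, in the coordinates of the camera as it stood for that picture, good to about 4 mm: the middle of the surface that is visible of it).
- mark_of(thing, picture): "location" ([x, y, z] in m, in the coordinates of the camera as it stood for that picture, good to about 4 mm: a listed point, or the origin of a listed thing).
The state is a dict: "clock": time; "joint_pos": joint angles; "joint_velocities": joint speeds; "tau": joint torques, N m; "position": TCP position; "ee_rot": TCP orientation; "ft_force": force on the tool from outside, world axes, zero at the start; "torque": the same for the moment, N m; "grip_width": opening from 0.0 (shut) to 1.0 (fully open).
Only numpy, scipy, OpenCV 4.12 (cv2) and the standard library are available. Lean on these libraries where they do the work, as an engineer would, in place of code of your own. Each camera call takes 0.05 s, during which the arm holds its last target. There are 200 camera calls.

## Working session

There is one attempt and no reset: what is moved stays moved. The work goes in short steps, Python scripts to look and compute and a shell command to move; the robot and the scene stay as the last step left them, time stands still between calls to the robot, and variables do not carry over. Pictures are saved under pics/ and viewed, about 8 in all and at most 12, crops included, and the job is handed in when it is done.

```bash
mkdir -p pics; cat > h.py <<'E'
import numpy as np, cv2
from workcell import telemetry, viewer, manip, spot_in, mark_of
def cam(n,save=None):
    p=viewer.camera(n)
    if save: cv2.imwrite('pics/'+save,p['frame'][:,:,::-1])
    return p
def w(p,l):
    return (np.array(p['cam_to_world'])@np.r_[l,1])[:3]
def marks(p,names,f=mark_of,k=3):
    for n in names:
        print(n,[(np.round(w(p,d['location']),3).tolist(),round(d['conf'],2)) for d in f(n,p)[:k]])
def pix(p,X):
    c=np.linalg.inv(p['cam_to_world'])@np.r_[X,1]
    x,y=c[0]/-c[2],-c[1]/-c[2]; s=1+p['k1']*(x*x+y*y)
    return (np.array(p['intrinsics'])@[x*s,y*s,1])[:2]
E
python3 - <<'E'
from h import *
N=['press','platen_hinge','platen_handle','pawl_pin','pawl_arm','clamp_hinge','clamp_knob','bar_grip','bar_tip','clip_jar','amber_bottle','flask','bowl','timer','brush_pot','house']
for n in ['top','side']:
    p=cam(n,n+'0.png'); print(n,p['cam_to_world'][:3],p['k1']); marks(p,N)
o=telemetry.get_obs(); print(o)
E
```

```text
top [[ 1.91584922e-02  9.79307923e-01 -2.01466981e-01  2.59097100e-01]
 [-9.99809322e-01  1.95267606e-02 -1.59469175e-04 -5.29204299e-03]
 [ 3.77782809e-03  2.01431621e-01  9.79495293e-01  1.58715652e+00]] -0.19112887362978562
press [([0.586, -0.094, 0.001], 0.67), ([0.593, 0.039, 0.154], 0.18)]
platen_hinge [([0.666, -0.075, 0.069], 0.57)]
platen_handle [([0.552, -0.108, 0.257], 0.8)]
pawl_pin [([0.548, 0.024, 0.153], 0.74)]
pawl_arm [([0.592, 0.038, 0.155], 0.58)]
clamp_hinge [([0.587, -0.221, 0.086], 0.79)]
clamp_knob [([0.597, -0.262, 0.156], 0.6)]
bar_grip [([0.575, 0.229, 0.012], 0.66), ([0.313, 0.384, 0.019], 0.65), ([0.461, 0.322, 0.017], 0.64)]
bar_tip [([0.165, 0.311, 0.018], 0.71), ([0.501, -0.4, -0.001], 0.63), ([0.43, 0.205, 0.011], 0.6)]
clip_jar [([0.572, 0.397, 0.003], 0.72)]
amber_bottle [([0.665, 0.411, 0.001], 0.85)]
flask [([0.782, 0.17, 0.001], 0.57), ([0.553, -0.108, 0.256], 0.2)]
bowl [([0.501, -0.401, -0.001], 0.66)]
timer [([0.376, -0.274, -0.002], 0.93), ([0.591, 0.038, 0.155], 0.38), ([0.586, -0.096, -0.0], 0.26)]
brush_pot [([0.36, -0.385, 0.003], 0.78), (
[... 1079 characters left out ...]
, 0.004], 0.66)]
{'clock': 1.7, 'joint_pos': array([ 1.11240654,  0.33220239, -0.06467933,  1.4600624 ,  0.02164626,
        1.34986823, -0.08848691]), 'joint_velocities': array([ 0.00018833, -0.00161756,  0.00193286,  0.00162168, -0.00132045,
       -0.00070263, -0.00058256]), 'tau': array([ 1.17413533e-04, -6.25222778e+01,  4.91021038e-02, -3.91819489e+01,
        1.64943072e-02,  1.93264663e-03,  1.02122794e-05]), 'position': array([ 0.26384345, -0.56663449,  0.23135397]), 'ee_rot': array([ 0.38005033,  0.59622406, -0.38012592,  0.59630773]), 'ft_force': array([0.14682315, 0.1724247 , 0.77267495]), 'torque': array([ 0.04160614, -0.02216595,  0.00337534]), 'grip_width': 0.9965339543750644}
```

```bash
ls pics
```

```text
side0.png
top0.png
```

View pics/top0.png

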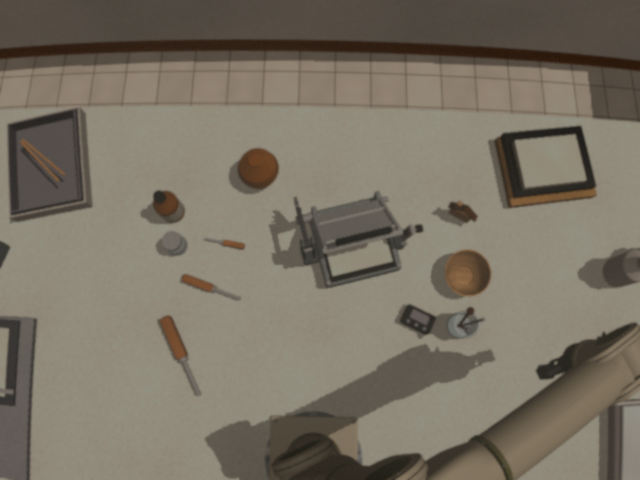

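View pics/side0.png

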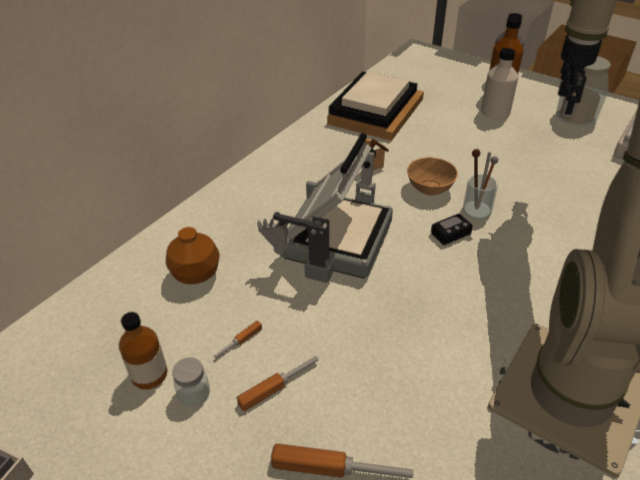

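The top view shows three look-alike bars, at about (228,244), (197,283) and (175,338). The middle-sized one is at (197,283), with its tip at (240,298). The press is at about (350,235) with its pawl on the left at (300,225), and the side view agrees.

```bash
cat >> h.py <<'E'
from scipy.spatial.transform import Rotation as R
L={'press':[0,0,0],'platen_hinge':[85,0,70],'pawl_pin':[0,130,154],'clamp_hinge':[-30,-118,86]}
def fit(ps):
    A,B=[],[]
    for p in ps:
        for n in L:
            d=mark_of(n,p)
            if d and d[0]['conf']>.5: A.append(np.array(L[n])/1e3);B.append(w(p,d[0]['location']))
    A,B=np.array(A),np.array(B); a,b=A-A.mean(0),B-B.mean(0)
    y=np.arctan2((a[:,0]*b[:,1]-a[:,1]*b[:,0]).sum(),(a[:,:2]*b[:,:2]).sum())
    t=B.mean(0)-R.from_euler('z',y).apply(A.mean(0)); r=B-t-R.from_euler('z',y).apply(A)
    return y,t,np.abs(r).max()
def st():
    o=telemetry.get_obs(); r=R.from_quat(o['ee_rot']).as_matrix()
    print('t',round(o['clock'],2),'pos',o['position'].round(4),'x',r[:,0].round(3),'z',r[:,2].round(3),'F',o['ft_force'].round(1),'g',round(o['grip_width'],3)); return o
E
python3 - <<'E'
from h import *
ps=[cam(c) for c in ['top','side']*2]
y,t,e=fit(ps); print('yaw',y,'t',t,e); t[2]=0
np.save('press.npy',np.r_[y,t])
for n in ['platen_handle','bar_grip','bar_tip','pawl_arm']:
    for p in ps: marks(p,[n])
o=st(); print('z yaw',np.degrees(np.arctan2(*R.from_quat(o['ee_rot']).as_matrix()[[1,0],2])))
E
```

```text
yaw 0.26908700714939054 t [ 0.584238   -0.09867251  0.00090774] 0.005953133863812798
platen_handle [([0.554, -0.105, 0.257], 0.94), ([0.588, -0.221, 0.085], 0.23)]
platen_handle [([0.552, -0.105, 0.257], 0.87)]
platen_handle [([0.551, -0.105, 0.256], 0.7)]
platen_handle [([0.551, -0.107, 0.256], 0.96)]
bar_grip [([0.464, 0.322, 0.015], 0.79), ([0.311, 0.385, 0.018], 0.73), ([0.572, 0.227, 0.01], 0.61)]
bar_grip [([0.574, 0.231, 0.013], 0.97), ([0.462, 0.323, 0.016], 0.69), ([0.313, 0.382, 0.016], 0.65)]
bar_grip [([0.461, 0.323, 0.012], 0.91), ([0.312, 0.386, 0.017], 0.9), ([0.574, 0.228, 0.011], 0.65)]
bar_grip [([0.573, 0.231, 0.011], 0.88), ([0.312, 0.382, 0.016], 0.68), ([0.46, 0.325, 0.016], 0.63)]
bar_tip [([0.43, 0.206, 0.014], 0.83), ([0.587, 0.316, 0.013], 0.44)]
bar_tip [([0.16, 0.306, 0.016], 0.93), ([0.588, 0.315, 0.007], 0.65), ([0.423, 0.202, 0.014], 0.6)]
bar_tip [([0.427, 0.205, 0.013], 0.71), ([0.162, 0.308, 0.018], 0.71), ([0.587, 0.318, 0.013], 0.58)]
bar_tip [([0.587, 0.315, 0.004], 0.89), ([0.16, 0.307, 0.018], 0.88), ([0.423, 0.201, 0.015], 0.85)]
pawl_arm [([0.594, 0.038, 0.156], 0.71), ([0.36, -0.386, 0.005], 0.3)]
pawl_arm [([0.552, -0.107, 0.258], 0.75), ([0.593, 0.041, 0.155], 0.57), ([0.666, -0.077, 0.076], 0.22)]
pawl_arm [([0.594, 0.037, 0.154], 0.77), ([0.378, -0.274, -0.002], 0.36)]
pawl_arm [([0.585, -0.096, 0.002], 0.29), ([0.381, -0.273, -0.002], 0.24)]
t 3.5 pos [ 0.2638 -0.5666  0.2313] x [ 0. -0. -1.] z [ 0.422 -0.907  0.   ] F [ 0.3  0.1 -0.6] g 0.995
z yaw -65.02865424677094
```

```bash
python3 -m crank '[[0.3,[2,3.4,0.6],[0,0,0.117]],[0.3,[2,3.4,0.6],[0,0,0.117]],[0.3,[2,3.4,0.6],[0,0,0.117]],[0.3,[2,3.4,0.6],[0,0,0.117]],[0.3,[2,3.4,0.6],[0,0,0.117]],[0.3,[2,3.4,0.6],[0,0,0.117]],[0.3,[2,3.4,0.6],[0,0,0.117]],[0.3,[2,3.4,0.6],[0,0,0.117]],[0.3,[2,3.4,0.6],[0,0,0.117]],[0.3,[2,3.4,0.6],[0,0,0.117]],[0.3,[2,3.4,0.6],[0,0,0.117]],[0.3,[2,3.4,0.6],[0,0,0.117]]]' 20; python3 -c "
from h import *;st()"
```

```text
clock: 4.5
position: [0.5044, -0.1568, 0.304]
ee_rot: [-0.097, 0.7, 0.097, 0.701]
ft_force: [1.3, -0.9, -1.5]
grip_width: 0.702
t 4.5 pos [ 0.5044 -0.1568  0.304 ] x [ 0.001 -0.    -1.   ] z [0.963 0.271 0.001] F [ 1.3 -0.9 -1.5] g 0.702
```

```bash
python3 -m crank '[[0.3,[2.35,2.5,0],[0,0,0]],[0.3,[2.35,2.5,0],[0,0,0]],[0.3,[0,0,-1.7],[0,0,0]],[0.3,[0,0,-1.7],[0,0,0]],[0.3,[0,0,-1.6],[0,0,0]],[0.3,[0,0,-1.6],[0,0,0]],[0.9,[0,0,0],[0,0,0]],[0.9,[0,0,0],[0,0,0]],[0.9,[0,0,0],[0,0,0]],[0.9,[0,0,0],[0,0,0]],[0.9,[0,0,0],[0,0,0]],[0.9,[0,0,0],[0,0,0]]]' 20
```

```text
clock: 5.5
position: [0.5514, -0.1087, 0.2387]
ee_rot: [-0.095, 0.7, 0.095, 0.701]
ft_force: [-1.9, 0.4, 5.9]
grip_width: 0.178
```

```bash
python3 -m crank '[[0.9,[0.46,0.13,0.28],[0,0,0]],[0.9,[0.46,0.13,0.28],[0,0,0]],[0.9,[0.46,0.13,0.26],[0,0,0]],[0.9,[0.46,0.13,0.24],[0,0,0]],[0.9,[0.46,0.13,0.24],[0,0,0]],[0.9,[0,0,0],[0,0,0]],[0.9,[0,0,0],[0,0,0]]]' 20; python3 - <<'E'
from h import *
y,*t=np.load('press.npy');Ri=R.from_euler('z',-y)
for c in ['top','side']*2:
    p=cam(c)
    for n in ['platen_handle','pawl_arm']:
        for d in mark_of(n,p)[:2]:
            q=Ri.apply(w(p,d['location'])-t); print(n,(q*1e3).round(1),round(d['conf'],2), 'ang',np.arctan2(q[2]-.07,.085-q[0])-.1355)
q=Ri.apply(st()['position']-t);q[2]+=.019;print(q*1e3,np.arctan2(q[2]-.07,.085-q[0])-.1355)
E
```

```text
clock: 6.08
position: [0.5739, -0.1026, 0.2515]
ee_rot: [-0.095, 0.701, 0.094, 0.701]
ft_force: [-5.1, -0.4, 7.9]
grip_width: 0.176
platen_handle [ -9.7   3.2 267.8] 0.84 ang 0.9890491989636216
pawl_arm [ 45.8 129.9 158.7] 0.77 ang 1.0196530036700466
pawl_arm [213.5 466.    1.4] 0.68 ang -2.786881945784113
platen_handle [ -9.    0.4 270.1] 0.7 ang 0.9963560111855103
platen_handle [213.6 466.4  -2.6] 0.45 ang -2.763102057569621
pawl_arm [ 45.4 131.1 157.3] 0.81 ang 1.0092609931665044
platen_handle [ -6.4   0.4 268.4] 0.67 ang 1.0037346276965209
pawl_arm [ 44.3 128.2 161.6] 0.73 ang 1.0169483421721035
pawl_arm [ 2.1  3.2 -0.6] 0.55 ang -0.8407404295289231
platen_handle [-294.2 -219.8    3.9] 0.74 ang -0.3081241980096813
platen_handle [-11.3  -1.1 270.7] 0.65 ang 0.9877961082474545
pawl_arm [ 46.5 130.4 157.6] 0.57 ang 1.02096637276266
t 6.68 pos [ 0.5739 -0.1026  0.2516] x [ 0.001 -0.001 -1.   ] z [0.964 0.265 0.   ] F [-4.6 -0.7  7.5] g 0.177
[-11.02073729  -1.04720106 270.55053841] 0.988763703985623
```

```bash
python3 -m crank '[[0.9,[0.27,0.07,0.14],[0,0,0]],[0.9,[0,0,0],[0,0,0]],[0.3,[0,0,0],[0,0,0]],[0.3,[0,0,0],[0,0,0]],[0.3,[0,0,0],[0,0,0]],[0.3,[0,0,0],[0,0,0]],[0.3,[0,0,2.5],[0,0,0]],[0.3,[0,0,3.5],[0,0,0]],[0.3,[0,0,3.5],[0,0,0]]]' 20;  python3 -m crank '[[0.3,[-1,3.8,0],[0,0,-0.047]],[0.3,[-1,3.8,0],[0,0,-0.047]],[0.3,[-1,3.8,0],[0,0,-0.047]],[0.3,[-1,3.8,0],[0,0,-0.047]],[0.3,[-1,3.8,0],[0,0,-0.047]],[0.3,[-1,3.8,0],[0,0,-0.047]],[0.3,[-1,3.8,0],[0,0,-0.047]],[0.3,[-1,3.8,-2],[0,0,-0.047]],[0.3,[-1,3.8,-2],[0,0,-0.047]],[0.3,[-1,3.8,-2],[0,0,-0.047]],[0.3,[-1,3.8,-2],[0,0,-0.047]],[0.3,[-0.4,0.8,-2],[0,0,-0.047]]]'; python3 - <<'E'
from h import *
y,*t=np.load('press.npy');Ri=R.from_euler('z',-y)
for c in ['top','side']:
    p=cam(c,c+'1.png')
    for n in ['platen_handle','pawl_arm']:
        for d in mark_of(n,p)[:1]:
            q=Ri.apply(w(p,d['location'])-t); print(n,(q*1e3).round(1),round(d['conf'],2), 'ang',np.arctan2(q[2]-.07,.085-q[0])-.1355)
    marks(p,['bar_grip','bar_tip'])
st()
E
```

```text
clock: 7.43
position: [0.576, -0.1013, 0.3473]
ee_rot: [-0.095, 0.701, 0.095, 0.7]
ft_force: [1.4, 1.0, 0.5]
grip_width: 0.701
clock: 8.43
position: [0.4614, 0.3226, 0.2507]
ee_rot: [0.103, 0.7, -0.101, 0.699]
ft_force: [0.5, 1.4, 0.6]
grip_width: 0.698
platen_handle [ -4.6   0.3 273.5] 0.76 ang 1.020354319965823
pawl_arm [ 46.  128.9 158.2] 0.61 ang 1.019155133533315
bar_grip [([0.577, 0.229, 0.013], 0.6), ([0.311, 0.388, 0.016], 0.57)]
bar_tip [([0.426, 0.204, 0.011], 0.64), ([0.163, 0.306, 0.016], 0.56), ([0.586, 0.312, 0.011], 0.48)]
platen_handle [ -9.4  -0.7 270.5] 0.62 ang 0.9952509698050838
pawl_arm [ 45.7 131.5 161.7] 0.7 ang 1.0308625934775189
bar_grip [([0.575, 0.233, 0.012], 0.89), ([0.311, 0.382, 0.015], 0.69), ([0.461, 0.325, 0.017], 0.68)]
bar_tip [([0.425, 0.202, 0.015], 0.74), ([0.588, 0.313, 0.01], 0.61), ([0.16, 0.305, 0.015], 0.6)]
t 8.93 pos [0.4655 0.3157 0.2519] x [ 0.001  0.    -1.   ] z [ 0.956 -0.292  0.001] F [-0.1 -0.4 -0.6] g 0.704
```

```bash
python3 -m crank '[[0.3,[-0.35,0.8,-3],[0,0,0]],[0.3,[0,0,-3.5],[0,0,0]],[0.3,[0,0,-3.5],[0,0,0]],[0.3,[0,0,-3.5],[0,0,0]],[0.3,[0,0,-3.5],[0,0,0]],[0.3,[0,0,-3],[0,0,0]],[0.3,[0,0,-2],[0,0,0]],[0.3,[0,0,-1],[0,0,0]],[0.3,[0,0,0],[0,0,0]]]'; python3 -c "
from h import *;st()"
```

```text
clock: 9.68
position: [0.4606, 0.3233, 0.0195]
ee_rot: [0.103, 0.7, -0.105, 0.699]
ft_force: [0.3, 0.5, -0.0]
grip_width: 0.699
t 9.68 pos [0.4606 0.3233 0.0195] x [-0.002 -0.001 -1.   ] z [ 0.957 -0.291 -0.002] F [ 0.3  0.5 -0. ] g 0.699
```

```bash
python3 -m crank '[[0.3,[0,0,-0.9],[0,0,0]],[0.3,[0,0,-0.75],[0,0,0]],[0.9,[0,0,0],[0,0,0]],[0.9,[0,0,0],[0,0,0]],[0.9,[0,0,0],[0,0,0]],[0.9,[0,0,0],[0,0,0]],[0.9,[0,0,0],[0,0,0]],[0.9,[0,0,0],[0,0,0]],[0.9,[0,0,1.5],[0,0,0]],[0.9,[0,0,3],[0,0,0]],[0.9,[0,0,3],[0,0,0]],[0.9,[0,0,3],[0,0,0]]]' 80; python3 - <<'E'
from h import *
for c in ['top','side']*2:
    p=cam(c); marks(p,['bar_grip','bar_tip'])
st()
E
```

```text
clock: 10.68
position: [0.4607, 0.3242, 0.1117]
ee_rot: [0.104, 0.7, -0.104, 0.699]
ft_force: [1.1, 0.2, -0.1]
grip_width: 0.261
bar_grip [([0.314, 0.385, 0.017], 0.77), ([0.572, 0.23, 0.008], 0.6), ([0.664, 0.409, -0.0], 0.2)]
bar_tip [([0.163, 0.307, 0.018], 0.79), ([0.588, 0.319, 0.009], 0.68)]
bar_grip [([0.313, 0.383, 0.015], 0.92), ([0.575, 0.233, 0.01], 0.67), ([0.457, 0.325, 0.121], 0.65)]
bar_tip [([0.588, 0.314, 0.007], 0.67)]
bar_grip [([0.308, 0.385, 0.017], 0.69), ([0.574, 0.226, 0.011], 0.5)]
bar_tip [([0.589, 0.318, 0.01], 0.74), ([0.163, 0.309, 0.016], 0.63)]
bar_grip [([0.459, 0.325, 0.117], 0.6), ([0.584, -0.098, -0.0], 0.6), ([0.314, 0.38, 0.017], 0.59)]
bar_tip [([0.425, 0.199, 0.117], 0.9), ([0.161, 0.306, 0.017], 0.88), ([0.589, 0.313, 0.005], 0.7)]
t 11.28 pos [0.461  0.3241 0.1091] x [-0.001 -0.    -1.   ] z [ 0.957 -0.291 -0.001] F [-0.4 -0.2 -0.9] g 0.26
```

```bash
python3 -m crank '[[0.9,[0.88,-1.36,0.5],[0,0,0.0705]],[0.9,[0.88,-1.36,0.5],[0,0,0.0705]],[0.9,[0.88,-1.36,0.5],[0,0,0.0705]],[0.9,[0.88,-1.36,0.5],[0,0,0.0705]],[0.9,[0.88,-1.36,0.1],[0,0,0.0705]],[0.9,[0.88,-1.36,0],[0,0,0.0705]],[0.9,[0.88,-1.36,0],[0,0,0.0705]],[0.9,[0.88,-1.36,0],[0,0,0.0705]],[0.9,[0,0,0],[0,0,0]],[0.9,[0,0,0],[0,0,0]]]'; python3 - <<'E'
from h import *
y,*t=np.load('press.npy');Ri=R.from_euler('z',-y)
for c in ['top','side']*2:
    p=cam(c,c+'2.png')
    for n in ['pawl_pin','pawl_arm','bar_grip','bar_tip']:
        for d in mark_of(n,p)[:3]:
            q=Ri.apply(w(p,d['location'])-t)
            if q[2]>.05: print(c,n,(q*1e3).round(1),round(d['conf'],2))
o=st(); print(Ri.apply(o['position']-t)*1e3)
E
python3 - <<'E'
import cv2
a=cv2.imread('pics/side2.png')[150:450,150:400]; b=cv2.imread('pics/top2.png')[160:360,180:380]
cv2.imwrite('pics/c2.png',cv2.hconcat([cv2.resize(a,(500,600)),cv2.resize(b,(300,300)).copy() if 0 else cv2.copyMakeBorder(cv2.resize(b,(300,300)),0,300,0,0,0)]))
E
```

```text
clock: 12.12
position: [0.5319, 0.2147, 0.1302]
ee_rot: [-0.094, 0.701, 0.094, 0.701]
ft_force: [0.9, 1.5, -1.5]
grip_width: 0.26
top pawl_pin [-1.000e-01  1.260e+02  1.523e+02] 0.98
top pawl_arm [ 44.5 131.9 158.9] 0.54
top bar_tip [ 36.3 190.4 136.6] 0.4
side pawl_pin [  0.5 127.8 151.5] 0.7
side pawl_arm [ 45.6 132.  160.8] 0.73
side pawl_arm [ -32.5 -160.2  158. ] 0.39
side bar_grip [ 30.2 321.2 142. ] 0.61
side bar_tip [ 32.1 189.3 139.6] 0.69
top pawl_pin [  2.3 131.7 154.9] 0.82
top pawl_arm [ 46.2 129.8 156.5] 0.63
top bar_grip [ -28.9 -118.4   83.6] 0.22
top bar_tip [ 36.2 192.4 136.2] 0.53
side pawl_pin [  0.  127.2 154.9] 0.84
side pawl_pin [ -32.  -162.3  156.5] 0.37
side pawl_arm [ 44.7 131.2 160.1] 0.82
side bar_grip [ 30.6 318.1 141.9] 0.94
side bar_tip [ 32.  189.2 139.1] 0.82
t 13.12 pos [0.5316 0.2154 0.1306] x [ 0.  0. -1.] z [0.964 0.266 0.   ] F [-0.3 -0.1 -1.2] g 0.263
[ 32.80928138 316.78236314 130.61969411]
```

View pics/c2.png

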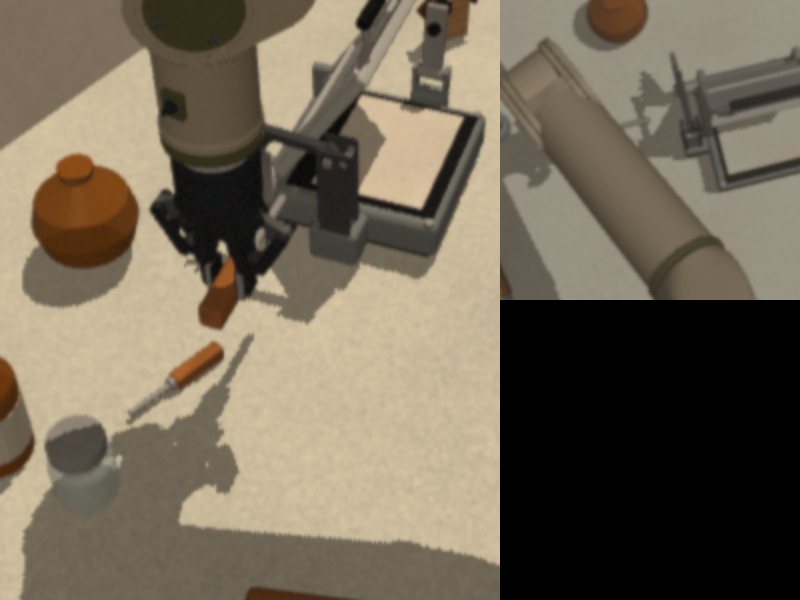

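The side crop shows the middle bar held level and pointing at the press. Its tip is just left of the bracket, and the marks agree: tip at z≈138 mm, raised pawl at z≈158 mm. Now I'll insert it.

```bash
python3 -m crank '[[0.9,[0.32,-1.16,0],[0,0,0]],[0.9,[0.32,-1.16,0],[0,0,0]],[0.9,[0.32,-1.16,0],[0,0,0]],[0.9,[0.32,-1.16,0],[0,0,0]],[0.9,[0.32,-1.16,0],[0,0,0]],[0.9,[0.32,-1.16,0],[0,0,0]],[0.9,[0,0,0],[0,0,0]],[0.9,[0,0,0],[0,0,0]]]'; python3 - <<'E'
from h import *
y,*t=np.load('press.npy');Ri=R.from_euler('z',-y)
for c in ['top','side']:
    p=cam(c,c+'3.png')
    for n in ['pawl_arm','bar_grip','bar_tip']:
        for d in mark_of(n,p)[:3]:
            q=Ri.apply(w(p,d['location'])-t)
            if q[2]>.05: print(c,n,(q*1e3).round(1),round(d['conf'],2))
o=st(); print(Ri.apply(o['position']-t)*1e3)
# arc plan
prev=np.array([33,-15.]);
for a in [.1,.3,.5,.7,.9,1.1,1.3,1.5,1.7,1.85]:
    r=34; q=np.array([r*np.cos(a)+11*np.sin(a),r*np.sin(a)-11*np.cos(a)]); d=q-prev; prev=q
    print(a,q.round(1),'row cm',(d[0]*np.cos(y)/10).round(2),(d[0]*np.sin(y)/10).round(2),(d[1]/10).round(2))
E
```

```text
clock: 13.78
position: [0.5511, 0.1449, 0.1306]
ee_rot: [-0.094, 0.701, 0.094, 0.701]
ft_force: [-0.8, 0.1, -1.6]
grip_width: 0.267
top pawl_arm [ 45.9 131.9 160.9] 0.62
top bar_tip [  0.6 128.4 153.7] 0.68
side pawl_arm [ 43.4 130.  159. ] 0.7
side pawl_arm [ 32.7 115.9 138.5] 0.16
side bar_grip [ 31.8 117.9 138.3] 0.55
side bar_tip [ 32.  119.3 139.2] 0.95
t 14.18 pos [0.5507 0.1464 0.1307] x [ 0.  0. -1.] z [0.964 0.267 0.   ] F [-0.6 -0.8 -0.9] g 0.261
[ 32.84110415 245.11372492 130.67706371]
0.1 [34.9 -7.6] row cm 0.19 0.05 0.74
0.3 [35.7 -0.5] row cm 0.08 0.02 0.71
0.5 [35.1  6.6] row cm -0.06 -0.02 0.71
0.7 [33.1 13.5] row cm -0.19 -0.05 0.68
0.9 [29.8 19.8] row cm -0.32 -0.09 0.63
1.1 [25.2 25.3] row cm -0.44 -0.12 0.55
1.3 [19.7 29.8] row cm -0.53 -0.15 0.45
1.5 [13.4 33.1] row cm -0.61 -0.17 0.33
1.7 [ 6.5 35.1] row cm -0.66 -0.18 0.2
1.85 [ 1.2 35.7] row cm -0.51 -0.14 0.06
```

```bash
python3 -m crank '[[0.9,[0.1,0.03,0.37],[0,0,0]],[0.9,[0.09,0.02,0.37],[0,0,0]],[0.9,[0.04,0.01,0.35],[0,0,0]],[0.9,[0.04,0.01,0.36],[0,0,0]],[0.9,[-0.03,-0.01,0.35],[0,0,0]],[0.9,[-0.03,-0.01,0.36],[0,0,0]],[0.9,[-0.1,-0.03,0.34],[0,0,0]],[0.9,[-0.1,-0.03,0.34],[0,0,0]]]'; python3 - <<'E'
from h import *
y,*t=np.load('press.npy');Ri=R.from_euler('z',-y)
for c in ['side','top']:
    p=cam(c,c+'4.png')
    for n in ['pawl_arm','bar_tip']:
        for d in mark_of(n,p)[:3]:
            q=Ri.apply(w(p,d['location'])-t)
            if q[2]>.05: print(c,n,(q*1e3).round(1),round(d['conf'],2))
st()
E
```

```text
clock: 14.85
position: [0.5509, 0.1457, 0.1594]
ee_rot: [-0.095, 0.701, 0.095, 0.701]
ft_force: [0.0, -0.6, -3.6]
grip_width: 0.263
side pawl_arm [ 35.3 130.9 182.3] 0.57
side bar_tip [ 29.2 118.6 170.2] 0.64
top pawl_arm [ 32.8 128.6 185. ] 0.6
top bar_tip [ 36.3 118.2 165.1] 0.63
t 15.15 pos [0.5512 0.1458 0.1591] x [ 0.001  0.    -1.   ] z [0.964 0.266 0.001] F [ 1.4  0.3 -1.6] g 0.26
```

```bash
python3 -m crank '[[0.9,[-0.16,-0.05,0.32],[0,0,0]],[0.9,[-0.16,-0.04,0.31],[0,0,0]],[0.9,[-0.44,-0.12,0.55],[0,0,0]],[0.9,[-0.53,-0.15,0.45],[0,0,0]],[0.9,[-0.61,-0.17,0.33],[0,0,0]],[0.9,[-0.66,-0.18,0.2],[0,0,0]],[0.9,[-0.51,-0.14,0.1],[0,0,0]],[0.9,[-0.3,-0.08,0],[0,0,0]],[0.9,[0,0,0],[0,0,0]],[0.9,[0,0,0],[0,0,0]],[0.9,[0,0,0],[0,0,0]]]'; python3 - <<'E'
from h import *
y,*t=np.load('press.npy');Ri=R.from_euler('z',-y)
for c in ['side','top']:
    p=cam(c,c+'5.png')
    for n in ['pawl_arm','bar_tip']:
        for d in mark_of(n,p)[:3]:
            q=Ri.apply(w(p,d['location'])-t)
            if q[2]>.05: print(c,n,(q*1e3).round(1),round(d['conf'],2))
st()
import cv2
cv2.imwrite('pics/c5.png',cv2.resize(cv2.imread('pics/side5.png')[130:330,200:420],(660,600)))
E
```

```text
clock: 16.07
position: [0.5173, 0.1364, 0.1815]
ee_rot: [-0.095, 0.701, 0.095, 0.701]
ft_force: [0.3, 0.6, -1.1]
grip_width: 0.263
side pawl_arm [-32.3 131.3 187.3] 0.58
side bar_tip [ -1.9 119.  192.3] 0.79
top pawl_arm [-30.6 131.1 184.6] 0.65
top bar_tip [  0.8 118.5 188.6] 0.55
t 16.37 pos [0.5173 0.1365 0.1815] x [-0.  0. -1.] z [ 0.964  0.266 -0.   ] F [ 0.2 -0.4 -1.3] g 0.259
```

View pics/c5.png

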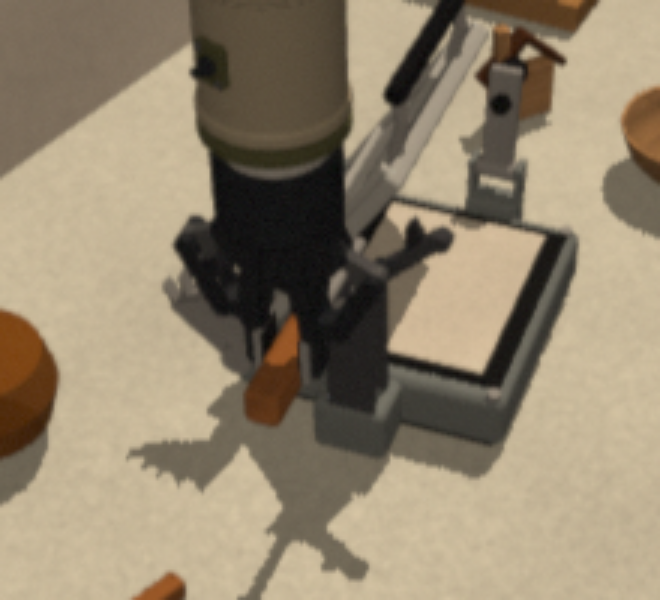

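The crop shows the pawl thrown over to the front, at about (430,240), which puts it at about 2.35 rad. The bar is clear above it, so I'll withdraw it and lay it down.

```bash
python3 -m crank '[[0.9,[0.3,0.1,0.5],[0,0,0]],[0.9,[-0.8,2.9,0],[0,0,0]],[0.9,[-0.8,2.9,0],[0,0,0]],[0.9,[-0.8,2.9,0],[0,0,0]],[0.9,[-0.8,2.6,0],[0,0,0]],[0.9,[-0.9,2.6,-2.5],[0,0,0]],[0.9,[-0.9,2.6,-2.5],[0,0,0]],[0.9,[-0.9,2.2,-2.5],[0,0,0]],[0.9,[0,0,-3],[0,0,0]],[0.9,[0,0,-3],[0,0,0]],[0.9,[0,0,-2],[0,0,0]],[0.9,[0,0,0],[0,0,0]]]'; python3 -c "
from h import *;st()"
```

```text
clock: 17.37
position: [0.4594, 0.323, 0.0278]
ee_rot: [-0.096, 0.703, 0.094, 0.699]
ft_force: [-1.1, -1.0, -1.0]
grip_width: 0.262
t 17.37 pos [0.4594 0.323  0.0278] x [-0.005 -0.003 -1.   ] z [ 0.964  0.266 -0.006] F [-1.1 -1.  -1. ] g 0.262
```

```bash
python3 -m crank '[[0.9,[0,0,-1],[0,0,0]],[0.9,[0,0,-0.8],[0,0,0]],[0.9,[0,0,-0.4],[0,0,0]],[0.9,[0,0,-0.2],[0,0,0]],[0.9,[0,0,0],[0,0,0]],[0.9,[0,0,0],[0,0,0]]]'; python3 -c "
from h import *;st()"
```

```text
clock: 17.87
position: [0.4616, 0.3246, 0.0082]
ee_rot: [-0.095, 0.7, 0.095, 0.701]
ft_force: [0.5, -0.9, -1.7]
grip_width: 0.261
t 17.87 pos [0.4616 0.3246 0.0082] x [ 0.001  0.    -1.   ] z [0.964 0.266 0.001] F [ 0.5 -0.9 -1.7] g 0.261
```

```bash
python3 -m crank '[[0.9,[0,0,-0.35],[0,0,0]],[0.9,[0,0,-0.15],[0,0,0]],[0.9,[0,0,0],[0,0,0]],[0.2,[0,0,0],[0,0,0]],[0.2,[0,0,0],[0,0,0]],[0.2,[0,0,0],[0,0,0]],[0.2,[0,0,0],[0,0,0]],[0.2,[0,0,0.7],[0,0,0]],[0.2,[0,0,2],[0,0,0]],[0.2,[0,0,4],[0,0,0]],[0.2,[0,0,4],[0,0,0]],[0.2,[0,0,4],[0,0,0]]]' 20; python3 -m crank '[[0.3,[0,0,4],[0,0,0]],[0.3,[0,0,4],[0,0,0]],[0.3,[0,0,4],[0,0,0]],[0.3,[0,0,4],[0,0,0]],[0.3,[0,0,4],[0,0,0]],[0.3,[0,0,0],[0,0,0]]]'; python3 - <<'E'
from h import *
y,*t=np.load('press.npy');Ri=R.from_euler('z',-y)
for c in ['side','top']*2:
    p=cam(c,c+'6.png'); marks(p,['bar_grip','bar_tip'])
    for n in ['pawl_arm','platen_handle']:
        for d in mark_of(n,p)[:1]:
            q=Ri.apply(w(p,d['location'])-t)
            if q[2]>.05: print(c,n,(q*1e3).round(1),round(d['conf'],2))
st()
E
```

```text
clock: 18.87
position: [0.4606, 0.3244, 0.1515]
ee_rot: [-0.095, 0.701, 0.095, 0.7]
ft_force: [1.8, 0.1, -0.4]
grip_width: 0.801
clock: 19.37
position: [0.462, 0.3264, 0.3579]
ee_rot: [-0.093, 0.697, 0.097, 0.704]
ft_force: [0.9, 1.2, 1.0]
grip_width: 0.703
bar_grip [([0.459, 0.328, 0.016], 0.89), ([0.313, 0.384, 0.016], 0.77), ([0.574, 0.233, 0.011], 0.76)]
bar_tip [([0.589, 0.31, 0.01], 0.78), ([0.16, 0.304, 0.017], 0.68), ([0.493, 0.202, 0.016], 0.66)]
side pawl_arm [82.7  1.2 74.3] 0.72
side platen_handle [ -9.1  -0.6 273.5] 0.69
bar_grip [([0.573, 0.226, 0.01], 0.7), ([0.309, 0.386, 0.019], 0.55)]
bar_tip [([0.165, 0.308, 0.017], 0.91), ([0.588, 0.316, 0.013], 0.59), ([0.5, 0.203, 0.014], 0.52)]
top pawl_arm [-31.4 130.  184.2] 0.53
top platen_handle [ -5.8  -0.4 271.8] 0.96
bar_grip [([0.573, 0.235, 0.011], 0.94), ([0.313, 0.382, 0.016], 0.94), ([0.461, 0.323, 0.016], 0.77)]
bar_tip [([0.588, 0.31, 0.007], 0.95), ([0.161, 0.305, 0.012], 0.81), ([0.495, 0.2, 0.016], 0.62)]
side pawl_arm [-36.2 132.2 183. ] 0.69
side platen_handle [ -8.8   0.6 268.4] 0.57
bar_grip [([0.314, 0.386, 0.018], 0.75), ([0.575, 0.229, 0.012], 0.44)]
bar_tip [([0.16, 0.307, 0.016], 0.91), ([0.499, 0.205, 0.013], 0.7), ([0.589, 0.316, 0.01], 0.54)]
top pawl_arm [-31.4 131.8 186.5] 0.66
top platen_handle [ -3.3  -3.5 269.7] 0.6
t 20.37 pos [0.4613 0.3245 0.3496] x [ 0.  0. -1.] z [0.964 0.266 0.   ] F [-0.3 -0.1 -0.4] g 0.7
```

```bash
python3 -m crank '[[0.3,[0.96,-3.55,0],[0,0,0]],[0.3,[0.96,-3.55,0],[0,0,0]],[0.3,[0.96,-3.55,0],[0,0,0]],[0.3,[0.96,-3.55,0],[0,0,0]],[0.3,[0.96,-3.55,0],[0,0,0]],[0.3,[0.96,-3.55,0],[0,0,0]],[0.3,[0.96,-3.55,0],[0,0,0]],[0.3,[0.96,-3.55,0],[0,0,0]],[0.3,[0.96,-3.55,0],[0,0,0]],[0.3,[0.96,-3.55,0],[0,0,0]],[0.3,[0.96,-3.55,0],[0,0,0]],[0.3,[0.96,-3.55,0],[0,0,0]]]'; python3 -m crank '[[0.3,[0,0,0],[0,0,0]]]';python3 -c "
from h import *;st()"
```

```text
clock: 21.37
position: [0.5766, -0.1034, 0.3498]
ee_rot: [-0.095, 0.701, 0.095, 0.701]
ft_force: [-0.2, -0.3, 1.1]
grip_width: 0.702
clock: 21.45
position: [0.5769, -0.1107, 0.3482]
ee_rot: [-0.092, 0.702, 0.09, 0.701]
ft_force: [0.0, -1.1, -1.4]
grip_width: 0.696
t 21.45 pos [ 0.5769 -0.1107  0.3482] x [-0.002 -0.002 -1.   ] z [ 0.967  0.256 -0.002] F [ 0.  -1.1 -1.4] g 0.696
```

```bash
python3 -m crank '[[0.3,[0,0.2,-3],[0,0,0]],[0.3,[0,0,-3],[0,0,0]],[0.3,[0,0,-2.5],[0,0,0]],[0.3,[0,0,-1.1],[0,0,0]],[0.9,[0,0,0],[0,0,0]],[0.9,[0,0,0],[0,0,0]],[0.9,[0,0,0],[0,0,0]],[0.9,[0,0,0],[0,0,0]],[0.9,[0,0,0],[0,0,0]],[0.9,[0,0,0],[0,0,0]],[0.9,[0,0,0],[0,0,0]]]' 30; python3 - <<'E'
from h import *
y,*t=np.load('press.npy');Ri=R.from_euler('z',-y)
q=Ri.apply(st()['position']-t);q[2]+=.019
f0=np.arctan2(q[2]-.07,.085-q[0]);print(q,f0-.1355,np.hypot(q[2]-.07,.085-q[0]))
f=np.linspace(f0,.1355,25);x=-.222*np.cos(f);z=.222*np.sin(f)
for a,b in zip(np.diff(x),np.diff(z)): print('[0.9,[%.2f,%.2f,%.2f],[0,0,0]],'%(a*100*np.cos(y),a*100*np.sin(y),b*100),end='')
E
```

```text
clock: 22.37
position: [0.5771, -0.0995, 0.2556]
ee_rot: [-0.095, 0.7, 0.094, 0.702]
ft_force: [-2.3, 0.5, 7.0]
grip_width: 0.175
t 22.37 pos [ 0.5771 -0.0995  0.2556] x [ 0.003 -0.001 -1.   ] z [0.964 0.266 0.002] F [-2.3  0.5  7. ] g 0.175
[-0.00711196  0.00107111  0.27461264] 1.0122949884315515 0.22439016736350723
[0.9,[-0.82,-0.22,-0.40],[0,0,0]],[0.9,[-0.80,-0.22,-0.44],[0,0,0]],[0.9,[-0.78,-0.21,-0.47],[0,0,0]],[0.9,[-0.76,-0.21,-0.51],[0,0,0]],[0.9,[-0.74,-0.20,-0.54],[0,0,0]],[0.9,[-0.72,-0.20,-0.57],[0,0,0]],[0.9,[-0.69,-0.19,-0.60],[0,0,0]],[0.9,[-0.67,-0.18,-0.63],[0,0,0]],[0.9,[-0.64,-0.18,-0.66],[0,0,0]],[0.9,[-0.61,-0.17,-0.69],[0,0,0]],[0.9,[-0.58,-0.16,-0.71],[0,0,0]],[0.9,[-0.56,-0.15,-0.74],[0,0,0]],[0.9,[-0.52,-0.14,-0.76],[0,0,0]],[0.9,[-0.49,-0.14,-0.78],[0,0,0]],[0.9,[-0.46,-0.13,-0.80],[0,0,0]],[0.9,[-0.43,-0.12,-0.82],[0,0,0]],[0.9,[-0.39,-0.11,-0.84],[0,0,0]],[0.9,[-0.36,-0.10,-0.86],[0,0,0]],[0.9,[-0.32,-0.09,-0.87],[0,0,0]],[0.9,[-0.29,-0.08,-0.89],[0,0,0]],[0.9,[-0.25,-0.07,-0.90],[0,0,0]],[0.9,[-0.22,-0.06,-0.91],[0,0,0]],[0.9,[-0.18,-0.05,-0.92],[0,0,0]],[0.9,[-0.14,-0.04,-0.92],[0,0,0]],
```

```bash
python3 -m crank '[[0.9,[-0.82,-0.22,-0.4],[0,0,0]],[0.9,[-0.8,-0.22,-0.44],[0,0,0]],[0.9,[-0.78,-0.21,-0.47],[0,0,0]],[0.9,[-0.76,-0.21,-0.51],[0,0,0]],[0.9,[-0.74,-0.2,-0.54],[0,0,0]],[0.9,[-0.72,-0.2,-0.57],[0,0,0]],[0.9,[-0.69,-0.19,-0.6],[0,0,0]],[0.9,[-0.67,-0.18,-0.63],[0,0,0]],[0.9,[-0.64,-0.18,-0.66],[0,0,0]],[0.9,[-0.61,-0.17,-0.69],[0,0,0]],[0.9,[-0.58,-0.16,-0.71],[0,0,0]],[0.9,[0,0,0],[0,0,0]]]' 30; python3 - <<'E'
from h import *
y,*t=np.load('press.npy');Ri=R.from_euler('z',-y)
q=Ri.apply(st()['position']-t);q[2]+=.019
f0=np.arctan2(q[2]-.07,.085-q[0]);print(q,f0-.1355,np.hypot(q[2]-.07,.085-q[0]))
for c in ['side','top']:
    p=cam(c)
    for n in ['pawl_arm','platen_handle']:
        for d in mark_of(n,p)[:1]:
            q=Ri.apply(w(p,d['location'])-t); print(n,q.round(3),np.arctan2(q[2]-.07,.085-q[0])-.1355)
E
```

```text
clock: 23.37
position: [0.4966, -0.1213, 0.1896]
ee_rot: [-0.094, 0.702, 0.095, 0.7]
ft_force: [3.1, 0.0, -6.5]
grip_width: 0.173
t 23.37 pos [ 0.4966 -0.1213  0.1896] x [-0.003  0.    -1.   ] z [ 0.964  0.265 -0.002] F [ 3.1  0.  -6.5] g 0.173
[-0.09055455  0.00146883  0.20856213] 0.5326716117344485 0.22364897117421292
pawl_arm [-0.031  0.13   0.186] 0.6475917555703055
platen_handle [0.086 0.    0.074] 1.6004214065989195
pawl_arm [-0.033  0.133  0.186] 0.6384362036338675
```

```bash
python3 -m crank '[[0.9,[-0.56,-0.15,-0.74],[0,0,0]],[0.9,[-0.52,-0.14,-0.76],[0,0,0]],[0.9,[-0.49,-0.14,-0.78],[0,0,0]],[0.9,[-0.46,-0.13,-0.8],[0,0,0]],[0.9,[-0.43,-0.12,-0.82],[0,0,0]],[0.9,[-0.39,-0.11,-0.84],[0,0,0]],[0.9,[-0.36,-0.1,-0.86],[0,0,0]],[0.9,[-0.32,-0.09,-0.87],[0,0,0]],[0.9,[-0.29,-0.08,-0.89],[0,0,0]],[0.9,[-0.25,-0.07,-0.9],[0,0,0]],[0.9,[-0.22,-0.06,-0.91],[0,0,0]],[0.9,[-0.18,-0.05,-0.92],[0,0,0]]]' 30; python3 -m crank '[[0.9,[-0.07,-0.02,-0.46],[0,0,0]],[0.9,[-0.07,-0.02,-0.46],[0,0,0]],[0.9,[0,0,0],[0,0,0]]]' 30; python3 - <<'E'
from h import *
y,*t=np.load('press.npy');Ri=R.from_euler('z',-y)
q=Ri.apply(st()['position']-t);q[2]+=.019
f0=np.arctan2(q[2]-.07,.085-q[0]);print(q,f0-.1355,np.hypot(q[2]-.07,.085-q[0]))
for c in ['side','top']*2:
    p=cam(c,c+'7.png')
    for n in ['pawl_arm','platen_handle','clamp_knob','clamp_hinge']:
        for d in mark_of(n,p)[:1]:
            q=Ri.apply(w(p,d['location'])-t); print(n,q.round(4),np.arctan2(q[2]-.07,.085-q[0])-.1355)
E
```

```text
clock: 24.67
position: [0.4545, -0.1329, 0.0903]
ee_rot: [-0.095, 0.7, 0.095, 0.702]
ft_force: [6.5, 4.7, 3.5]
grip_width: 0.174
clock: 24.92
position: [0.4533, -0.1333, 0.0819]
ee_rot: [-0.095, 0.7, 0.095, 0.701]
ft_force: [0.9, 5.2, 15.9]
grip_width: 0.176
t 24.92 pos [ 0.4533 -0.1333  0.0819] x [ 0.002  0.    -1.   ] z [0.964 0.266 0.002] F [ 0.9  5.2 15.9] g 0.176
[-0.13539445  0.00140358  0.10086731] 0.003649751589360678 0.22254550707942455
pawl_arm [-0.0317  0.1291  0.1856] 0.6452223586268298
platen_handle [-0.1357  0.0009  0.0954] -0.020996646429037008
clamp_knob [-0.0342 -0.1623  0.1547] 0.48228782003068443
clamp_hinge [-0.0271 -0.1195  0.0871] 0.015993525156113186
pawl_arm [-0.0312  0.132   0.1862] 0.6499788900088188
platen_handle [-0.1333  0.0019  0.0945] -0.023584875900159105
clamp_knob [-0.0329 -0.1613  0.1532] 0.47900572639106803
clamp_hinge [-0.0275 -0.1186  0.0883] 0.025738565892287596
pawl_arm [-0.0351  0.131   0.1836] 0.622123418603967
platen_handle [-0.1351 -0.0011  0.0986] -0.006505754532910135
clamp_knob [-0.0352 -0.1637  0.154 ] 0.4742797428518483
clamp_hinge [-0.0314 -0.117   0.0857] -0.0015619974608233889
pawl_arm [-0.0344  0.1308  0.1864] 0.6370649574917484
platen_handle [ 0.2119  0.4673 -0.0012] -2.7655937282442684
clamp_knob [-0.0311 -0.1615  0.1552] 0.4972280180875655
clamp_hinge [-0.0308 -0.1205  0.0868] 0.008744301709655733
```

```bash
python3 -m crank '[[0.9,[0,0,-0.2],[0,0,0]],[0.9,[0,0,-0.2],[0,0,0]],[0.9,[0,0,0],[0,0,0]],[0.9,[0,0,0.2],[0,0,0]],[0.3,[0,0,0.2],[0,0,0]],[0.3,[0,0,0],[0,0,0]],[0.3,[0,0,0],[0,0,0]],[0.3,[0,0,0],[0,0,0]],[0.3,[0,0,1.5],[0,0,0]],[0.3,[0,0,3],[0,0,0]],[0.3,[0,0,4],[0,0,0]],[0.3,[0,0,4],[0,0,0]]]' 30; python3 -m crank '[[1,[0,0,4],[0,0,0]],[1,[0,0,2.5],[0,0,0]],[1,[2.55,-2.85,0],[0,0,0]],[1,[2.55,-2.85,0],[0,0,0]],[1,[2.55,-2.85,0],[0,0,0]],[1,[2.55,-2.85,0],[0,0,0]],[1,[2.55,-2.85,0],[0,0,0]],[1,[2.55,-2.85,0],[0,0,0]],[1,[0,0,0],[0,0,0]],[1,[0,0,0],[0,0,0]]]'; python3 - <<'E'
from h import *
y,*t=np.load('press.npy');Ri=R.from_euler('z',-y)
for c in ['side','top']*2:
    p=cam(c,c+'8.png')
    for n in ['pawl_arm','platen_handle','clamp_knob']:
        for d in mark_of(n,p)[:1]:
            q=Ri.apply(w(p,d['location'])-t); print(n,q.round(4),np.arctan2(q[2]-.07,.085-q[0])-.1355)
q=Ri.apply(st()['position']-t);print(q)
cv2.imwrite('pics/c8.png',cv2.resize(cv2.imread('pics/side8.png')[100:300,230:450],(660,600)))
E
```

```text
clock: 26.92
position: [0.4511, -0.1335, 0.2067]
ee_rot: [-0.094, 0.702, 0.096, 0.7]
ft_force: [1.3, -1.2, -0.2]
grip_width: 0.706
clock: 27.75
position: [0.6052, -0.3062, 0.268]
ee_rot: [-0.093, 0.702, 0.095, 0.7]
ft_force: [-0.9, 0.8, -0.3]
grip_width: -0.005
pawl_arm [-0.0301  0.1312  0.1853] 0.6508379510148214
platen_handle [-0.1349 -0.0013  0.0976] -0.010448990326170249
clamp_knob [-0.0353 -0.1604  0.1541] 0.47454303340829024
pawl_arm [-0.0336  0.1326  0.1872] 0.6442372755754295
platen_handle [-0.1294 -0.0016  0.0989] -0.0015420165910992045
clamp_knob [-0.0325 -0.1619  0.154 ] 0.48530988916459866
pawl_arm [-0.0347  0.1331  0.1865] 0.6363144905126683
platen_handle [-0.1346 -0.0002  0.1   ] 0.0002766574796776722
clamp_knob [-0.0311 -0.1633  0.157 ] 0.5075920834675649
pawl_arm [-0.0314  0.1299  0.184 ] 0.6397637090136812
platen_handle [-0.1324  0.0003  0.0986] -0.004733061131870525
clamp_knob [-0.0323 -0.1613  0.1539] 0.4855192321226813
t 28.55 pos [ 0.6052 -0.3048  0.2713] x [ 0.  0. -1.] z [0.964 0.266 0.   ] F [ 0.  -0.4 -0. ] g -0.006
[-0.03454545 -0.20424675  0.27132834]
```

View pics/c8.png

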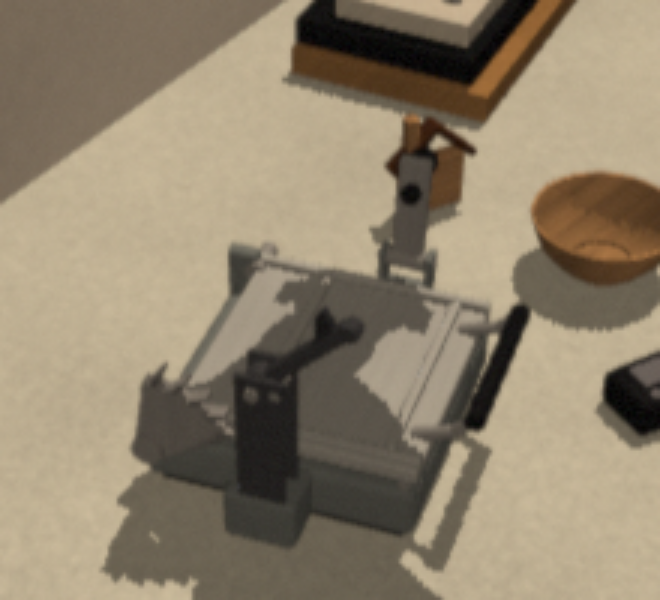

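The crop shows the platen shut, the handle low at about (500,365), the pawl over, and the strap still upright at about (412,200) with its foot facing us. Next is the strap.

```bash
python3 -m crank '[[1,[0,0,-3.5],[0,0,0]],[1,[0,0,-3.5],[0,0,0]],[1,[0,0,-3.5],[0,0,0]],[1,[0,0,-1.9],[0,0,0]],[1,[0,0,0],[0,0,0]],[1,[0,0,0],[0,0,0]]]'; python3 - <<'E'
from h import *
y,*t=np.load('press.npy');Ri=R.from_euler('z',-y)
q=Ri.apply(st()['position']-t);print(q); prev=q*1e3
for i,c in enumerate(np.r_[1.74,np.linspace(1.65,.0,16)]):
    s=max(0,c/1.74); K=np.array([-118+80.6*np.cos(c+.408),86+80.6*np.sin(c+.408)])
    P=np.array([-33,K[0]-11*s**.5,K[1]-6*s]); d=R.from_euler('z',y).apply(P-prev)/10; prev=P
    print(round(c,2),P.round(),'[1,[%.2f,%.2f,%.2f],[0,0,0]],'%tuple(d))
E
```

```text
clock: 29.05
position: [0.6049, -0.3047, 0.1471]
ee_rot: [-0.094, 0.701, 0.095, 0.7]
ft_force: [0.4, -0.1, 1.1]
grip_width: -0.004
t 29.05 pos [ 0.6049 -0.3047  0.1471] x [-0.001  0.001 -1.   ] z [ 0.964  0.266 -0.001] F [ 0.4 -0.1  1.1] g -0.004
[-0.03481118 -0.20406749  0.1470574 ]
1.74 [ -33. -173.  148.] [1,[-0.65,3.04,0.05],[0,0,0]],
1.65 [ -33. -166.  152.] [1,[-0.17,0.63,0.40],[0,0,0]],
1.54 [ -33. -158.  156.] [1,[-0.22,0.81,0.41],[0,0,0]],
1.43 [ -33. -149.  159.] [1,[-0.23,0.85,0.32],[0,0,0]],
1.32 [ -33. -140.  161.] [1,[-0.24,0.87,0.22],[0,0,0]],
1.21 [ -33. -131.  162.] [1,[-0.25,0.89,0.13],[0,0,0]],
1.1 [ -33. -122.  163.] [1,[-0.25,0.90,0.03],[0,0,0]],
0.99 [ -33. -112.  162.] [1,[-0.25,0.89,-0.07],[0,0,0]],
0.88 [ -33. -103.  160.] [1,[-0.24,0.88,-0.16],[0,0,0]],
0.77 [-33. -94. 158.] [1,[-0.24,0.85,-0.26],[0,0,0]],
0.66 [-33. -86. 154.] [1,[-0.23,0.82,-0.35],[0,0,0]],
0.55 [-33. -78. 150.] [1,[-0.22,0.78,-0.43],[0,0,0]],
0.44 [-33. -70. 145.] [1,[-0.20,0.73,-0.51],[0,0,0]],
0.33 [-33. -63. 139.] [1,[-0.19,0.68,-0.58],[0,0,0]],
0.22 [-33. -57. 133.] [1,[-0.17,0.62,-0.65],[0,0,0]],
0.11 [-33. -51. 126.] [1,[-0.16,0.57,-0.71],[0,0,0]],
0.0 [-33. -44. 118.] [1,[-0.18,0.65,-0.75],[0,0,0]],
```

```bash
python3 -m crank '[[1,[-0.33,1.52,0.02],[0,0,0]],[1,[-0.33,1.52,0.02],[0,0,0]],[1,[-0.17,0.63,0.4],[0,0,0]],[1,[-0.22,0.81,0.41],[0,0,0]],[1,[-0.23,0.85,0.32],[0,0,0]],[1,[-0.24,0.87,0.22],[0,0,0]],[1,[-0.25,0.89,0.13],[0,0,0]],[1,[-0.25,0.9,0.03],[0,0,0]],[1,[-0.25,0.89,-0.07],[0,0,0]],[1,[0,0,0],[0,0,0]]]'; python3 - <<'E'
from h import *
y,*t=np.load('press.npy');Ri=R.from_euler('z',-y)
for c in ['side','top']*2:
    p=cam(c)
    for d in mark_of('clamp_knob',p)[:1]:
            q=Ri.apply(w(p,d['location'])-t); print(q.round(4),round(d['conf'],2),np.arctan2(q[2]-.086,q[1]+.118)-.408)
q=Ri.apply(st()['position']-t);print(q)
E
```

```text
clock: 29.88
position: [0.5821, -0.2133, 0.162]
ee_rot: [-0.095, 0.701, 0.096, 0.7]
ft_force: [0.5, -0.4, 0.6]
grip_width: -0.002
[-0.0312 -0.099   0.1661] 0.65 0.9297576218886507
[-0.0312 -0.0967  0.1682] 0.51 0.9086519617412925
[-0.0309 -0.0985  0.1667] 0.62 0.9258794099747938
[-0.0288 -0.1012  0.1662] 0.66 0.9564291144953205
t 30.28 pos [ 0.5825 -0.2163  0.1619] x [-0.  0. -1.] z [ 0.964  0.265 -0.   ] F [ 0.3 -1.   0.6] g -0.001
[-0.03297469 -0.11295964  0.16191399]
```

Tracking as planned; I'll finish the arc.

```bash
python3 -m crank '[[1,[-0.24,0.88,-0.16],[0,0,0]],[1,[-0.24,0.85,-0.26],[0,0,0]],[1,[-0.23,0.82,-0.35],[0,0,0]],[1,[-0.22,0.78,-0.43],[0,0,0]],[1,[-0.2,0.73,-0.51],[0,0,0]],[1,[-0.19,0.68,-0.58],[0,0,0]],[1,[-0.17,0.62,-0.65],[0,0,0]],[1,[-0.16,0.57,-0.71],[0,0,0]],[1,[-0.16,0.55,-0.6],[0,0,0]],[1,[0,0,0],[0,0,0]]]'; python3 - <<'E'
from h import *
y,*t=np.load('press.npy');Ri=R.from_euler('z',-y)
for c in ['side','top']*2:
    p=cam(c)
    for d in mark_of('clamp_knob',p)[:1]:
            q=Ri.apply(w(p,d['location'])-t); print(q.round(4),round(d['conf'],2),np.arctan2(q[2]-.086,q[1]+.118)-.408)
q=Ri.apply(st()['position']-t);print(q)
E
```

```text
clock: 31.12
position: [0.564, -0.1502, 0.1186]
ee_rot: [-0.095, 0.701, 0.095, 0.7]
ft_force: [0.3, -0.4, 0.7]
grip_width: -0.001
[-0.0312 -0.0408  0.121 ] 0.73 0.017490252996650746
[-0.0291 -0.0439  0.1207] 0.65 0.02990096547220722
t 31.52 pos [ 0.5645 -0.1513  0.1197] x [ 0.  0. -1.] z [0.964 0.265 0.   ] F [0.4 0.9 0.2] g 0.001
[-0.03302527 -0.045516    0.11969452]
```

Press gently until a contact force shows the foot is seated.

```bash
python3 -m crank '[[1,[0,0,-0.15],[0,0,0]],[1,[0,0,-0.15],[0,0,0]],[1,[0,0,0],[0,0,0]]]'; python3 -m crank '[[1,[0,0,-0.15],[0,0,0]],[1,[0,0,0],[0,0,0]]]'
```

```text
clock: 31.77
position: [0.5648, -0.1512, 0.1179]
ee_rot: [-0.095, 0.7, 0.095, 0.701]
ft_force: [-4.5, 0.2, 11.6]
grip_width: 0.003
clock: 31.93
position: [0.5649, -0.1511, 0.1176]
ee_rot: [-0.095, 0.7, 0.094, 0.701]
ft_force: [-9.5, 2.6, 22.2]
grip_width: -0.003
```

```bash
python3 -m crank '[[1,[0,0,1],[0,0,0]],[1,[0,0,3],[0,0,0]],[1,[0,0,4],[0,0,0]],[1,[0,0,4],[0,0,0]],[1,[0,0,4],[0,0,0]],[1,[-1,-3,2],[0,0,0]],[1,[-1,-3,0],[0,0,0]],[1,[-1,-3,0],[0,0,0]],[1,[0,0,0],[0,0,0]],[1,[0,0,0],[0,0,0]]]'; python3 - <<'E'
from h import *
y,*t=np.load('press.npy');Ri=R.from_euler('z',-y)
for c in ['side','top']*2:
    p=cam(c,c+'9.png'); marks(p,['bar_grip','bar_tip'])
    for n in ['pawl_arm','platen_handle','clamp_knob']:
        for d in mark_of(n,p)[:1]:
            q=Ri.apply(w(p,d['location'])-t); print(n,q.round(4))
marks(p,['clip_jar','amber_bottle','flask','bowl','timer','brush_pot','house'],k=1);st()
E
```

```text
clock: 32.77
position: [0.5336, -0.2434, 0.2949]
ee_rot: [-0.093, 0.701, 0.093, 0.701]
ft_force: [-0.0, 1.4, -0.0]
grip_width: -0.0
bar_grip [([0.459, 0.323, 0.017], 0.7), ([0.313, 0.383, 0.018], 0.7), ([0.573, 0.23, 0.012], 0.66)]
bar_tip [([0.589, 0.314, 0.007], 0.82), ([0.494, 0.2, 0.017], 0.73), ([0.162, 0.305, 0.018], 0.65)]
pawl_arm [-0.0325  0.1299  0.1842]
platen_handle [-0.1334  0.0012  0.1014]
clamp_knob [-0.0304 -0.0429  0.1206]
bar_grip [([0.462, 0.323, 0.011], 0.91), ([0.575, 0.233, 0.009], 0.69), ([0.313, 0.386, 0.02], 0.65)]
bar_tip [([0.498, 0.204, 0.013], 0.97), ([0.164, 0.309, 0.018], 0.7), ([0.588, 0.316, 0.008], 0.65)]
pawl_arm [-0.0332  0.1315  0.1852]
platen_handle [-0.1319 -0.0004  0.098 ]
clamp_knob [-0.0318 -0.0432  0.1203]
bar_grip [([0.46, 0.325, 0.016], 0.92), ([0.314, 0.381, 0.015], 0.79), ([0.573, 0.232, 0.011], 0.74)]
bar_tip [([0.588, 0.313, 0.01], 0.77), ([0.16, 0.306, 0.017], 0.71), ([0.493, 0.203, 0.014], 0.62)]
pawl_arm [-0.0324  0.1292  0.1864]
platen_handle [-0.1382 -0.0007  0.1012]
clamp_knob [-0.0306 -0.0442  0.1191]
bar_grip [([0.312, 0.387, 0.017], 0.78), ([0.575, 0.229, 0.01], 0.77), ([0.459, 0.325, 0.014], 0.72)]
bar_tip [([0.499, 0.203, 0.012], 0.9), ([0.164, 0.306, 0.018], 0.81), ([0.587, 0.314, 0.011], 0.55)]
pawl_arm [-0.0321  0.13    0.1849]
platen_handle [-0.1307  0.0012  0.0972]
clamp_knob [-0.0309 -0.045   0.1182]
clip_jar [([0.571, 0.394, 0.001], 0.86)]
amber_bottle [([0.664, 0.411, 0.0], 0.87)]
flask [([0.781, 0.168, -0.001], 0.88)]
bowl [([0.501, -0.401, -0.003], 0.75)]
timer [([0.566, -0.148, 0.121], 0.69)]
brush_pot [([0.36, -0.387, 0.003], 0.63)]
house [([0.459, -0.131, 0.097], 0.35)]
t 34.32 pos [ 0.5345 -0.2411  0.2951] x [ 0.  0. -1.] z [0.964 0.266 0.   ] F [-0.5 -0.1 -0.2] g -0.001
```

View pics/side9.png

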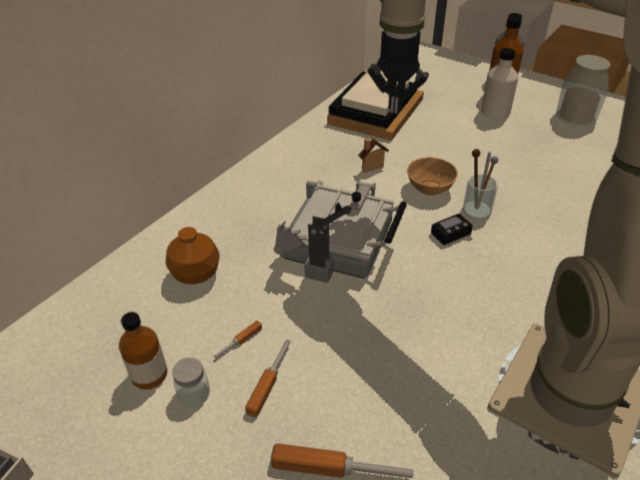

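The side view shows the platen shut, with the strap closed on it (knob at (356,200)) and the pawl thrown over at (340,212). The bar lies flat at (268,380), and the other things stand where they were.

```bash
python3 -c "
from workcell import manip; print(manip.hand_in())"
```

```text
the job is handed in; nothing more can be done
None
```

The press is shut and the job is handed in, at about 34 s on the robot's clock. No verdict is reported, so these are my own last checks.

**What I did:** I raised the platen by its handle to about 1.01 rad and flicked the pawl over with the middle-sized bar. I laid the bar on the table, lowered the platen at about 0.5 rad/s, and closed the strap by its knob with shut fingers.

**Last checks:**
- **Pawl:** about 2.35 rad, lying on its rest.
- **Platen:** within about 0.02 rad of fully down, with an upward force of about 16 N felt as it bottomed.
- **Strap:** knob top at 118–121 mm high, against 118 mm when closed, so roughly 0 to 0.03 rad. About 22 N was felt as the foot seated.
- **Bar:** flat on the table, grip and tip both about 11–17 mm high.
- **Robot:** clear of everything, wrist force near zero.
- **Other things:** the jar, bottle, flask, bowl and pot measured within a few mm of where they started.

**Disagreements:** In the last top picture the networks misplaced the timer and the house, putting them on the clamp knob and the platen handle. The side picture shows both standing where they were, but I did not measure them again. I had no direct reading of the bar-on-pawl force; the wrist read under 4 N at the end of each lifting move.

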